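Open the combination lock of the workshop strongbox

ROBOT

A 6-joint arm with a two-finger parallel gripper is mounted at the origin on the work surface. World frame = base frame: x ahead of the robot, y to its left, z up, the work surface at z = 0. Lengths are in m, angles in rad, forces in N, time in s.
With the tool pointing down it reaches from about 0.3 to 0.85 m from the base axis. Payload 4.2 kg.
Tool frame: the origin (TCP) lies at the very end of the fingers, on their centre line; the grasp point (between the pads) lies 19 mm behind it; z points along the fingers, y is the line along which they close (so a half turn about z gives the same grasp; the last joint's range is limited). The gripper opens to 91 mm and grips with 3 to 60 N. Pads are 32 mm wide; open, the fingers measure 118 mm over their backs; the gripper's body (76 mm by 178 mm) begins 60 mm behind the grasp point.
Start: joints at [-1.298, 0.32, 1.565, -0, 1.257, -0.02], TCP at [0.166, -0.551, 0.192] pointing down, gripper open.
Joint ranges: [-3.11, 3.11], [-0.84, 2.01], [0.21, 2.61], [-1.34, 4.49], [0.05, 2.63], [-2.56, 2.56]. Speed limits (rad/s): [2.57, 2.57, 3.14, 3.14, 3.14, 3.14].

INTERFACE

Orientations are given as a unit quaternion [w, x, y, z].
In Python, from cell import robot gives the robot as it stands.
- The arm moves only by the tool step_arm, never from a script. Its argument "plan" is a list of rows, each an object of numbers: "x", "y", "z": the shift along the tool's x, y, z in mm; "rx", "ry", "rz": the turn, a rotation vector about the tool's x, y, z in rad; "claw": the closure, from -1 (fully open) to 1 (shut), so that 0 is half open. In form: [{"x": .., "y": .., "z": .., "rx": .., "ry": .., "rz": .., "claw": ..}, ...]. A call has exactly 8 rows; each row is the pose to reach, as a shift and turn from the pose commanded when the call began, along the tool's axes at that moment; what a row does not reach only later rows make up. A row lasts 1/10 s, in which the tool goes at most 50 mm and 8.59 degrees, less where a joint would pass 70% of its speed; a pose out of reach is approached as far as the arm can. A call with a gripper value outside its range is refused whole. The fingers move at their own pace and stop on an object; the grip force is fixed at half the most. Time passes only in rows, so rows that repeat a pose let the fingers close, or fill a call up. It gives the time, the measured TCP pose, the force, the opening and the grip force at its end, in the units of the state.
- robot.state(): the state, without advancing time (a new reading comes with each control period).
- robot.snapshot(name): name is "side" or "top" or "wrist"; returns a dict with "color" (400x640x3 uint8, blue, green, red), "intrinsics" (3x3 intrinsics, pixels), "pose" (4x4, takes a point from camera to world coordinates). Camera axes: x right, y up, looking along -z (the intrinsics and any distortion apply to the point x, -y, -z); pixel columns grow to the right and rows downward; lengths in m; the calibration is good to about 2 mm. The wrist camera is an equidistant fisheye: a pixel r from the principal point sees the ray r / f radians off the axis. A picture is of the moment at which its call begins. There is no depth.
- robot.sign_off(): hands the job in; it is judged then, once.
The state is a dict: "time": time; "joints": joint angles; "qd": joint speeds; "joint_efforts": joint torques, N m; "eef_pos": TCP position; "ee_rot": TCP orientation; "wrist_force": force on the tool from outside, world axes, zero at the start; "ft_torque": the same for the moment, N m; "width": finger opening in m; "grasp_force": force on a finger pad.
Only numpy, scipy, OpenCV 4.12 (cv2) and the standard library are available. Lean on these libraries where they do the work, as an engineer would, in place of code of your own. Each camera call takes 0.05 s, during which the arm holds its last target. There are 200 camera calls.

TASK

Unlock the green steel strongbox: turn its dial right to 87, then left to 12, then right again, slowly, until you feel it come up against its stop, not far from 0; forced past the stop, the lock lets go and has to be dialled again. Then turn the bolt handle right as far as it goes and leave it there, with the things on and beside the box undisturbed.

Things in the scene. Friction and masses are not known exactly. Their poses are not given: they have to be found in the camera images.
- chest: steel strongbox, green body, flat light grey lid, 300 mm (its x) by 400 (its y) by 140 high, fixed. Origin: centre of its underside, z up. In the lid stand the dial (axis at x -10, y -90 mm) and the bolt handle (axis at x -10, y +80 mm); the lid's hinges are on the far (+x) side. Lock: after 87 and 12 a spring lever drops into its notch as the dial comes back right, and frees the handle.
- dial: the dial. Origin on its axis, 4 mm above the lid, z up. Turns flat on the lid: a black flange 84 mm across, top 10 mm above the lid, white marks every 5 numbers (longer every 10), and a round knurled knob 46 mm across, 10 to 46 mm above the lid: grip it across its sides, at any yaw; one grasp can serve all three turns. The x axis points to the zero mark (red, on flange and knob).
- dial_index (a point): the red index mark on the fixed aluminium ring (100 mm across) round the dial, 46 mm from the dial's axis on the box's far (+x) side, 4 mm above the lid: the number at this mark is the dial's setting
- dial_angle (a joint): dial angle, rad; 0: red zero mark at the index. 100 numbers of 0.0628 rad; left (anticlockwise from above) raises angle and number: 12 is 0.754, 87 is -0.817. Starts at 0 to 8. 87 and 12 must be right within 2 numbers, not overrun. Turns at 0.1 to 0.25 N m. The stop, unmarked, is anywhere from 94 to 8; there resistance grows by 0.3 to 0.5 N m within 1 number, then the lever is forced out
- lever_grip (a point): on the bolt handle's bar, 85 mm from the handle's axis, 47 mm above the lid. Black bar 14 mm wide, 16 tall (top 55 mm above the lid), 118 long, ball of 21 mm at its free end, on a steel hub 34 mm across; the x axis points along the bar from the free end to the hub
- handle: bolt handle. Origin on its upright axis at the level of the lid's top, z up; the x axis points from the bar's free end to the hub
- handle_angle (a joint): bolt handle angle in rad: 0 locked, the bar pointing from the hub to the near (-x) side of the box; it grows as the handle is turned right (clockwise seen from above), the bar's free end swinging away from the dial, to its stop at 1.05. It takes about 0.3 N m and stays where it is left. While the lock is not open it stops at 0.05 to 0.15.
- jar_mid (a point): screw jar with a yellow cap, 56 mm across, 65 mm high, standing on the lid behind the handle; middle of its height; leave alone
- tape_measure_mid (a point): yellow and black tape measure, 62 x 32 x 58 mm, standing on the lid behind the dial; its middle; leave alone
- battery_mid (a point): black tool battery, 75 x 115 x 67 mm, on the bench at the box's right (-y) end; its middle; leave alone
- wrench_grip (a point): middle of the handle of a steel open-ended wrench on the bench at the box's left (+y) end; leave alone

How it is judged:
On the way, in this order (a step that is already met when the one before it is completed fails the run):
1. the dial stands at 87 (value of joint dial_angle between -0.975 and -0.66 rad), for 0.1 s.
2. the dial stands at 12 (value of joint dial_angle between 0.597 and 0.912 rad), for 0.1 s.
3. the dial has come back right to its stop (value of joint dial_angle between -0.42 and 0.56 rad), for 0.2 s.
At the end, for the whole second after the job is handed in: The bolt handle is turned right to its stop (beyond 0.97 of 1.05 rad) and the dial rests at its stop, between -0.42 and 0.56 rad; jar, tape measure, battery and wrench have not been moved (all of step 3 and value of joint handle_angle above 0.97 rad); the robot touches nothing.
It fails at once if the screw jar, tape measure, battery or wrench is moved by more than 20 mm (distance of any of jar_mid, tape_measure_mid, battery_mid, wrench_grip from where it was at the start of the episode above 0.02 m).
It also fails if it takes over 67 s, if anything falls off the work surface, if the arm or the gripper's body presses on something with over 40 N, if the wrist force passes 120 N, or if a joint passes its speed limit or range.

## Working session

There is one attempt and no reset: what is moved stays moved. The work goes in short steps, Python scripts to look and compute and a tool call to move; the robot and the scene stay as the last step left them, time stands still between calls to the robot, and variables do not carry over. Pictures are saved under pics/ and viewed, at most 10 in all, crops included, and the job is handed in when it is done.

Besides the shell and the picture viewer there is one more tool, called after "Call:" by a JSON object that holds its "name" and its "arguments". step_arm: Moves the arm, as the interface text tells. Its arguments: {"type":"object","properties":{"plan":{"type":"array","items":{"type":"object","properties":{"x":{"type":"number"},"y":{"type":"number"},"z":{"type":"number"},"rx":{"type":"number"},"ry":{"type":"number"},"rz":{"type":"number"},"claw":{"type":"number"}}}}},"required":["plan"]}

```bash
ls; mkdir -p pics
python3 - <<'E'
from cell import robot
import cv2,numpy as np
s=robot.state();print(s)
for n in("top","side"):
    r=robot.snapshot(n);cv2.imwrite(f"pics/{n}0.png",r["color"]);print(n,r["intrinsics"],r["pose"])
E
```

```text
pics
{'time': 0.0, 'joints': array([-1.29803210e+00,  3.20284956e-01,  1.56569577e+00, -4.14077763e-05,
        1.25734206e+00, -1.99830353e-02]), 'qd': array([-0.00058279,  0.00110465, -0.00026657, -0.00113332, -0.00084522,
        0.00119222]), 'joint_efforts': array([ 8.98221006e-04, -4.12456620e+01, -2.31969059e+01,  7.28236581e-02,
        4.56775795e-02, -1.57011682e-04]), 'eef_pos': array([ 0.16578738, -0.55001978,  0.19081778]), 'ee_rot': array([-8.55682078e-04,  9.89305189e-01,  1.45857787e-01, -1.28577619e-04]), 'wrist_force': array([-0.16964559,  0.07766441,  0.49908895]), 'ft_torque': array([ 0.0004318 , -0.026717  , -0.00708391]), 'grasp_force': 0.0, 'width': 0.09100321297571418}
top [[383.93262884   0.         317.76295162]
 [  0.         383.93262884 197.56013301]
 [  0.           0.           1.        ]] [[-0.01772384  0.99861974 -0.04944165  0.56888426]
 [-0.99939436 -0.01621315  0.03079044  0.04825822]
 [ 0.02994634  0.04995743  0.9983023   1.12722115]
 [ 0.          0.          0.          1.        ]]
side [[373.18600028   0.         319.28874481]
 [  0.         373.18600028 204.71308905]
 [  0.           0.           1.        ]] [[-0.73847896  0.51015681 -0.44089552  0.14008552]
 [-0.67408517 -0.57415049  0.46471539  0.5206862 ]
 [-0.01606266  0.64038367  0.76788719  0.97125176]
 [ 0.          0.          0.          1.        ]]
```

View pics/top0.png

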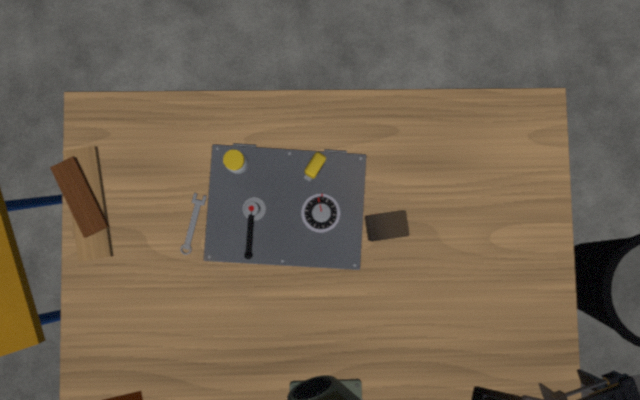

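View pics/side0.png

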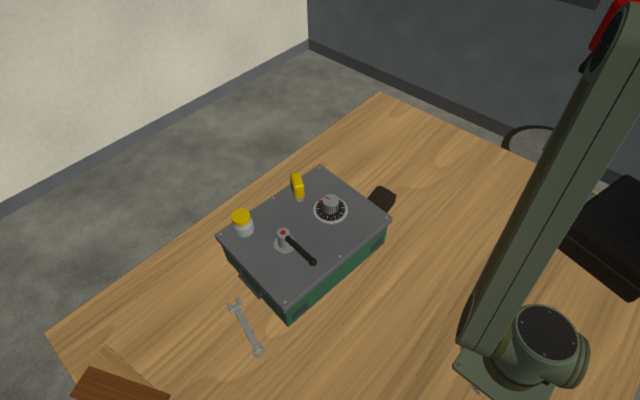

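The top view shows the lid with corners at about (213,145), (366,155), (360,268) and (205,261). The dial is at (321,212), the hub at (254,209) and the bar's free end at (249,256). The jar (234,160) and tape (316,166) are behind them. The side view agrees with this.

```bash
cat > h.py <<'E'
import cv2,numpy as np
from cell import robot
def ray(r,uv,fish=False):
    K,P=r["intrinsics"],r["pose"]
    x=(uv[0]-K[0,2])/K[0,0]; y=(uv[1]-K[1,2])/K[1,1]
    if fish:
        t=np.hypot(x,y); k=np.sin(t)/max(t,1e-9); d=np.array([x*k,-y*k,-np.cos(t)])
    else: d=np.array([x,-y,-1.])
    return P[:3,3],P[:3,:3]@d
def onz(r,uv,z,fish=False):
    o,d=ray(r,uv,fish); return o+d*(z-o[2])/d[2]
E
python3 - <<'E'
from h import *
r=robot.snapshot("top");im=r["color"]
c=[onz(r,p,.14) for p in((213,145),(366,155),(360,268),(205,261))]
print(np.round(c,3)); print([np.linalg.norm(c[i]-c[i-1]).round(3) for i in range(4)])
# lid mask by colour: refine with minAreaRect of greyish-blue
g=im[100:300,180:380].astype(int); sat=g.max(2)-g.min(2)
m=((sat<25)&(g.max(2)>50)).astype('uint8')
cs,_=cv2.findContours(m,0,2);k=max(cs,key=cv2.contourArea);b=cv2.boxPoints(cv2.minAreaRect(k))+[180,100]
print(b);w=np.array([onz(r,p,.14) for p in b]);print(w.round(3),w.mean(0),[np.linalg.norm(w[i]-w[i-1]).round(3) for i in range(4)])
for n,p,z in(("dialring",(321,212.5),.142),("hub",(254,209),.19),("barend",(249,256),.19)):print(n,onz(r,p,z).round(4))
hsv=cv2.cvtColor(im,cv2.COLOR_BGR2HSV);
m=(((hsv[...,0]<8)|(hsv[...,0]>172))&(hsv[...,1]>120)&(hsv[...,2]>60)).astype('uint8');m[:,:200]=0;m[:,380:]=0;m[280:]=0
n,_,st,ce=cv2.connectedComponentsWithStats(m);print(st[1:,4],ce[1:])
cv2.imwrite("pics/top_crop.png",cv2.resize(im[130:280,195:415],None,fx=3.6,fy=3.6,interpolation=cv2.INTER_CUBIC))
E
```

```text
[[ 0.758  0.285  0.14 ]
 [ 0.727 -0.11   0.14 ]
 [ 0.435 -0.087  0.14 ]
 [ 0.462  0.306  0.14 ]]
[np.float64(0.297), np.float64(0.396), np.float64(0.292), np.float64(0.394)]
[[203.32758331 260.43103027]
 [210.32413483 141.48965836]
 [366.54827881 150.67932129]
 [359.55172729 269.62069702]]
[[ 0.463  0.311  0.14 ]
 [ 0.767  0.292  0.14 ]
 [ 0.738 -0.111  0.14 ]
 [ 0.431 -0.086  0.14 ]] [0.59974027 0.10126017 0.14      ] [np.float64(0.398), np.float64(0.304), np.float64(0.404), np.float64(0.307)]
dialring [0.5792 0.0102 0.142 ]
hub [0.59   0.1748 0.19  ]
barend [0.4768 0.1879 0.19  ]
[10 20] [[318.2  199.3 ]
 [250.9  207.95]]
```

View pics/top_crop.png

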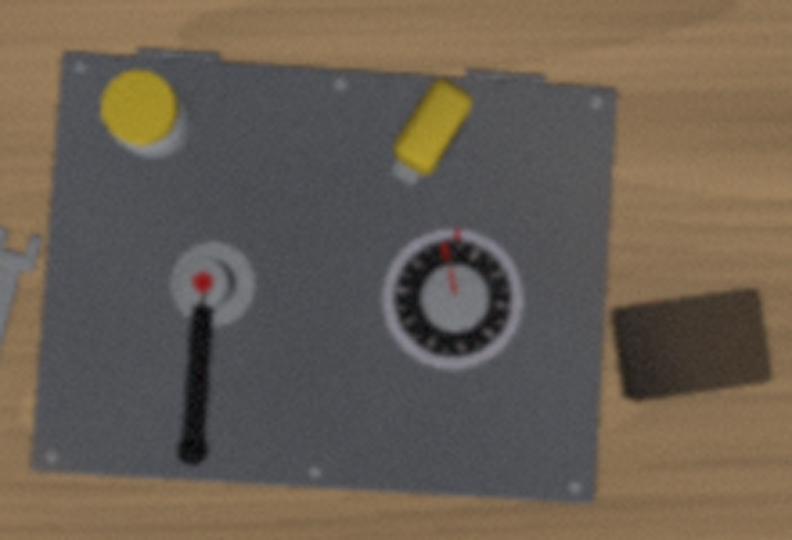

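The crop shows the ring centre at about (320.8,213), the index at (322.2,194.4), and the red zero mark about 13° left of it, which is roughly number 3.5. The box yaw is about -0.075 rad. That puts the dial near (0.579, 0.010) and the hub near (0.592, 0.180), in line with the given layout.

Call:
{"name": "step_arm", "arguments": {"plan": [{"x": 0, "y": 0, "z": -50, "claw": -1}, {"x": 50, "y": -30, "z": -100, "rz": -0.15, "claw": -1}, {"x": 557, "y": -418, "z": -130, "rz": -1.28, "claw": -1}, {"x": 557, "y": -418, "z": -130, "rz": -1.28, "claw": -1}, {"x": 557, "y": -418, "z": -130, "rz": -1.28, "claw": -1}, {"x": 557, "y": -418, "z": -130, "rz": -1.28, "claw": -1}, {"x": 557, "y": -418, "z": -130, "rz": -1.28, "claw": -1}, {"x": 557, "y": -418, "z": -130, "rz": -1.28, "claw": -1}]}}

```text
schema error: expected keys x, y, z, rx, ry, rz, claw
```

```bash
cat >> h.py <<'E'
from scipy.spatial.transform import Rotation as Ro
def RT():
    s=robot.state(); return s["eef_pos"],Ro.from_quat(np.roll(s["ee_rot"],-1))
def goto(pos,yaw):
    """shift (mm) and turn in tool axes to a down-pointing pose with tool x at yaw"""
    p,R=RT(); T=Ro.from_euler('z',yaw)*Ro.from_euler('x',np.pi)
    print("shift",(R.inv().apply(np.array(pos)-p)*1000).round(1),"turn",(R.inv()*T).as_rotvec().round(3),"pos",p.round(4),"yaw",np.arctan2(*R.apply([1,0,0])[1::-1]).round(4))
E
python3 -c "
from h import *
goto((.579,.010,.32),1.57)"
```

```text
shift [ 557.3 -417.2 -128.4] turn [-1.000e-03 -1.000e-03 -1.277e+00] pos [ 0.1658 -0.5501  0.191 ] yaw 0.2928
```

Call:
{"name": "step_arm", "arguments": {"plan": [{"x": 0, "y": 0, "z": -50, "rx": 0, "ry": 0, "rz": 0, "claw": -1}, {"x": 50, "y": -30, "z": -90, "rx": 0, "ry": 0, "rz": -0.15, "claw": -1}, {"x": 557, "y": -417, "z": -128, "rx": 0, "ry": 0, "rz": -1.28, "claw": -1}, {"x": 557, "y": -417, "z": -128, "rx": 0, "ry": 0, "rz": -1.28, "claw": -1}, {"x": 557, "y": -417, "z": -128, "rx": 0, "ry": 0, "rz": -1.28, "claw": -1}, {"x": 557, "y": -417, "z": -128, "rx": 0, "ry": 0, "rz": -1.28, "claw": -1}, {"x": 557, "y": -417, "z": -128, "rx": 0, "ry": 0, "rz": -1.28, "claw": -1}, {"x": 557, "y": -417, "z": -128, "rx": 0, "ry": 0, "rz": -1.28, "claw": -1}]}}

```text
time: 0.95
eef_pos: [0.3703, -0.2763, 0.2927]
ee_rot: [0.0, 0.781, 0.624, -0.0]
wrist_force: [0.2, -0.3, 0.5]
width: 0.091
grasp_force: 0.0
```

```bash
python3 -c "
from h import *
goto((.579,.010,.32),1.57)"
```

```text
shift [325.2 140.5 -27.3] turn [ 0.     0.    -0.221] pos [ 0.3703 -0.2763  0.2927] yaw 1.3486
```

Call:
{"name": "step_arm", "arguments": {"plan": [{"x": 325, "y": 140, "z": -27, "rx": 0, "ry": 0, "rz": -0.22, "claw": -1}, {"x": 325, "y": 140, "z": -27, "rx": 0, "ry": 0, "rz": -0.22, "claw": -1}, {"x": 325, "y": 140, "z": -27, "rx": 0, "ry": 0, "rz": -0.22, "claw": -1}, {"x": 325, "y": 140, "z": -27, "rx": 0, "ry": 0, "rz": -0.22, "claw": -1}, {"x": 325, "y": 140, "z": -27, "rx": 0, "ry": 0, "rz": -0.22, "claw": -1}, {"x": 325, "y": 140, "z": -27, "rx": 0, "ry": 0, "rz": -0.22, "claw": -1}, {"x": 325, "y": 140, "z": -27, "rx": 0, "ry": 0, "rz": -0.22, "claw": -1}, {"x": 325, "y": 140, "z": -27, "rx": 0, "ry": 0, "rz": -0.22, "claw": -1}]}}

```text
time: 1.75
eef_pos: [0.582, 0.0113, 0.3184]
ee_rot: [-0.001, 0.708, 0.706, 0.001]
wrist_force: [0.5, -0.0, -0.2]
width: 0.0911
grasp_force: 0.0
```

```bash
python3 -c "
from h import *
goto((.579,.010,.32),1.57);print(robot.state()['joints'].round(3))
r=robot.snapshot('wrist');cv2.imwrite('pics/w1.png',r['color']);print(r['intrinsics'],r['pose'])
P=r['pose']
import pickle;pickle.dump(r,open('w1.pkl','wb'))"
```

```text
shift [-1.4 -3.  -1.6] turn [-0.    -0.002 -0.002] pos [0.582  0.0113 0.3184] yaw 1.5682
[-1.000e-03  2.830e-01  1.304e+00  2.000e-03  1.554e+00  1.000e-03]
[[309.70691629   0.         313.87616743]
 [  0.         309.70691629 194.78939903]
 [  0.           0.           1.        ]] [[ 9.99993678e-01  3.46112955e-03  8.15054662e-04  5.83019749e-01]
 [-3.55245262e-03  9.62504452e-01  2.71242624e-01  8.77177385e-02]
 [ 1.54312119e-04 -2.71243804e-01  9.62510662e-01  5.12505785e-01]
 [ 0.00000000e+00  0.00000000e+00  0.00000000e+00  1.00000000e+00]]
```

View pics/w1.png

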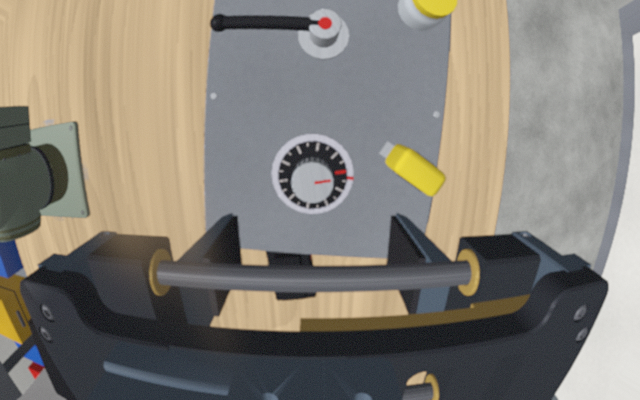

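The wrist view shows the ring at about (313,174), the index at (350,178), the flange zero mark at (341,172) and the hub's red cap at (325,22).

Run:
```python
from h import *
import pickle;r=pickle.load(open('w1.pkl','rb'));im=r['color']
hsv=cv2.cvtColor(im,cv2.COLOR_BGR2HSV)
m=(((hsv[...,0]<10)|(hsv[...,0]>170))&(hsv[...,1]>100)&(hsv[...,2]>60)).astype('uint8');m[200:]=0
ys,xs=np.nonzero(m)
n,L,st,ce=cv2.connectedComponentsWithStats(m,connectivity=4)
for i in range(1,n):
    if st[i,4]>2: print(st[i],ce[i].round(1),[onz(r,ce[i],z,True)[:2].round(4) for z in(.144,.150,.186,.197)])
# ring: bright low-sat pixels
g=im.astype(int);b=((g.min(2)>150)).astype('uint8');b[:,:255]=0;b[:,365:]=0;b[:125]=0;b[225:]=0
cs,_=cv2.findContours(b,0,2);k=max(cs,key=cv2.contourArea)
w=np.array([onz(r,p,.144,True)[:2] for p in k[:,0]]).astype('float32')*1000
print(cv2.minEnclosingCircle(w),cv2.fitEllipse(w))
print("lid bolts/edges"); 
cv2.imwrite('pics/w1c.png',cv2.resize(im[120:230,250:380],None,fx=5,fy=5,interpolation=cv2.INTER_CUBIC))
```

```text
[317  17  15  12 127] [324.4  22.7] [array([0.5958, 0.1941]), array([0.5956, 0.1924]), array([0.5944, 0.182 ]), array([0.594 , 0.1788])]
[334 169  12   7  65] [339.6 171.7] [array([0.6141, 0.0129]), array([0.6136, 0.0141]), array([0.6106, 0.0215]), array([0.6097, 0.0237])]
[346 177   7   2  14] [349.  177.5] [array([0.6258, 0.0057]), array([0.6251, 0.007 ]), array([0.6209, 0.015 ]), array([0.6196, 0.0175])]
[315 180  15   4  32] [321.7 181.3] [array([0.5924, 0.0009]), array([0.5922, 0.0023]), array([0.5913, 0.0108]), array([0.591 , 0.0134])]
((580.3181762695312, 9.335275650024414), 50.75638198852539) ((580.6532592773438, 9.794062614440918), (90.23648834228516, 91.6008529663086), 152.93777465820312)
lid bolts/edges
```

View pics/w1c.png

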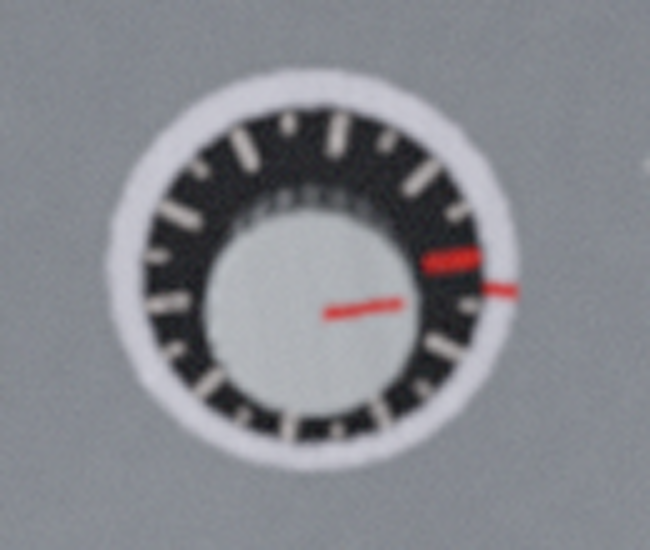

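The crop shows the dial clearly: the zero mark is about 0.218 rad left of the index (3.5 on the dial). The axis is at (0.5805, 0.0095). Next I descend.

```bash
python3 -c "
from h import *
goto((.5805,.0095,.155),1.57);print(robot.state()['ft_torque'])"
```

```text
shift [ -0.2  -0.2 163.4] turn [-0.001 -0.001 -0.003] pos [0.5809 0.0096 0.3184] yaw 1.567
[ 0.00772771 -0.08566015 -0.0144252 ]
```

Call:
{"name": "step_arm", "arguments": {"plan": [{"x": 0, "y": 0, "z": 40, "rx": 0, "ry": 0, "rz": 0, "claw": -1}, {"x": 0, "y": 0, "z": 80, "rx": 0, "ry": 0, "rz": 0, "claw": -1}, {"x": 0, "y": 0, "z": 110, "rx": 0, "ry": 0, "rz": 0, "claw": -1}, {"x": 0, "y": 0, "z": 135, "rx": 0, "ry": 0, "rz": 0, "claw": -1}, {"x": 0, "y": 0, "z": 150, "rx": 0, "ry": 0, "rz": 0, "claw": -1}, {"x": 0, "y": 0, "z": 160, "rx": 0, "ry": 0, "rz": 0, "claw": -1}, {"x": 0, "y": 0, "z": 162, "rx": 0, "ry": 0, "rz": 0, "claw": -1}, {"x": 0, "y": 0, "z": 162, "rx": 0, "ry": 0, "rz": 0, "claw": -1}]}}

```text
time: 2.6
eef_pos: [0.5795, 0.0063, 0.1581]
ee_rot: [0.0, 0.71, 0.704, 0.0]
wrist_force: [0.0, 0.3, 1.3]
width: 0.0911
grasp_force: 0.0
```

Call:
{"name": "step_arm", "arguments": {"plan": [{"x": 0, "y": 0, "z": 0, "rx": 0, "ry": 0, "rz": 0, "claw": 1}, {"x": 0, "y": 0, "z": 0, "rx": 0, "ry": 0, "rz": 0, "claw": 1}, {"x": 0, "y": 0, "z": 0, "rx": 0, "ry": 0, "rz": 0, "claw": 1}, {"x": 0, "y": 0, "z": 0, "rx": 0, "ry": 0, "rz": 0, "claw": 1}, {"x": 0, "y": 0, "z": 0, "rx": 0, "ry": 0, "rz": 0, "claw": 1}, {"x": 0, "y": 0, "z": 0, "rx": 0, "ry": 0, "rz": 0, "claw": 1}, {"x": 0, "y": 0, "z": 0, "rx": 0, "ry": 0, "rz": 0, "claw": 1}, {"x": 0, "y": 0, "z": 0, "rx": 0, "ry": 0, "rz": 0, "claw": 1}]}}

```text
time: 3.4
eef_pos: [0.58, 0.0068, 0.1577]
ee_rot: [0.0, 0.71, 0.704, 0.0]
wrist_force: [2.1, -0.6, -0.1]
width: 0.045
grasp_force: 30.0
```

```bash
cat >> h.py <<'E'
def show():
    s=robot.state();p,R=RT();print("t",s["time"],"pos",p.round(4),"yaw",np.arctan2(*R.apply([1,0,0])[1::-1]).round(4),"F",s["wrist_force"].round(1),"M",s["ft_torque"].round(3),"w",round(s["width"],4),"g",s["grasp_force"],"q6",s["joints"][5].round(3))
E
python3 -c "
from h import *
show()"
```

```text
t 3.4 pos [0.58   0.0068 0.1577] yaw 1.5628 F [ 2.1 -0.6 -0.1] M [-0.017 -0.34  -0.037] w 0.045 g 29.999958872795105 q6 -0.0
```

Call:
{"name": "step_arm", "arguments": {"plan": [{"x": 0, "y": 0, "z": 0, "rx": 0, "ry": 0, "rz": 0, "claw": 0.5}, {"x": 0, "y": 0, "z": 0, "rx": 0, "ry": 0, "rz": 0, "claw": -0.3}, {"x": 2.5, "y": 0, "z": 2, "rx": 0, "ry": 0, "rz": 0, "claw": -0.3}, {"x": 2.5, "y": 0, "z": 2, "rx": 0, "ry": 0, "rz": 0, "claw": -0.3}, {"x": 2.5, "y": 0, "z": 2, "rx": 0, "ry": 0, "rz": 0, "claw": 1}, {"x": 2.5, "y": 0, "z": 2, "rx": 0, "ry": 0, "rz": 0, "claw": 1}, {"x": 2.5, "y": 0, "z": 2, "rx": 0, "ry": 0, "rz": 0, "claw": 1}, {"x": 2.5, "y": 0, "z": 2, "rx": 0, "ry": 0, "rz": 0, "claw": 1}]}}

```text
time: 4.2
eef_pos: [0.58, 0.0093, 0.1556]
ee_rot: [0.0, 0.71, 0.704, 0.0]
wrist_force: [2.1, 0.8, -1.0]
width: 0.0449
grasp_force: 30.0
```

```bash
python3 -c "
from h import *
show()"
```

```text
t 4.2 pos [0.58   0.0093 0.1556] yaw 1.5628 F [ 2.1  0.8 -1. ] M [ 0.038 -0.337 -0.042] w 0.0449 g 29.99972105026245 q6 0.004
```

Call:
{"name": "step_arm", "arguments": {"plan": [{"x": 0, "y": 0, "z": 0, "rx": 0, "ry": 0, "rz": 0.05, "claw": 1}, {"x": 0, "y": 0, "z": 0, "rx": 0, "ry": 0, "rz": 0.12, "claw": 1}, {"x": 0, "y": 0, "z": 0, "rx": 0, "ry": 0, "rz": 0.2, "claw": 1}, {"x": 0, "y": 0, "z": 0, "rx": 0, "ry": 0, "rz": 0.28, "claw": 1}, {"x": 0, "y": 0, "z": 0, "rx": 0, "ry": 0, "rz": 0.36, "claw": 1}, {"x": 0, "y": 0, "z": 0, "rx": 0, "ry": 0, "rz": 0.44, "claw": 1}, {"x": 0, "y": 0, "z": 0, "rx": 0, "ry": 0, "rz": 0.5, "claw": 1}, {"x": 0, "y": 0, "z": 0, "rx": 0, "ry": 0, "rz": 0.5, "claw": 1}]}}

```text
time: 5.0
eef_pos: [0.5797, 0.0094, 0.1556]
ee_rot: [0.0, 0.862, 0.507, 0.0]
wrist_force: [1.4, 0.5, -0.3]
width: 0.0449
grasp_force: 30.0
```

```bash
python3 -c "
from h import *
show()
r=robot.snapshot('wrist');cv2.imwrite('pics/w2.png',r['color'])"
```

```text
t 5.0 pos [0.5797 0.0094 0.1556] yaw 1.0626 F [ 1.4  0.5 -0.3] M [ 0.108 -0.344 -0.128] w 0.0449 g 29.999953508377075 q6 0.504
```

View pics/w2.png

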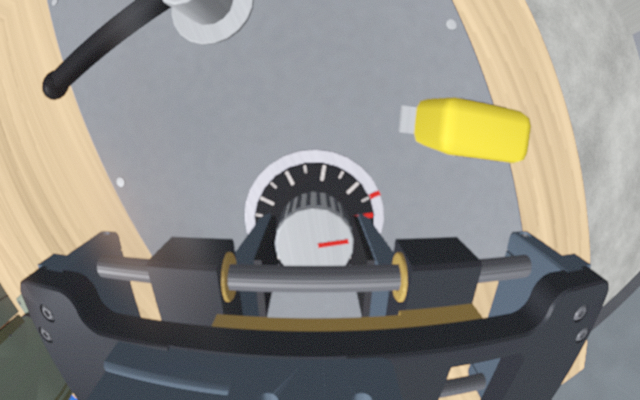

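The dial follows the grip. The knob's red line at (333,244) is unchanged relative to the gripper, and the zero mark (368,215) is now right of the index (375,195). I continue to 87.

Call:
{"name": "step_arm", "arguments": {"plan": [{"x": 0, "y": 0, "z": 0, "rx": 0, "ry": 0, "rz": 0.06, "claw": 1}, {"x": 0, "y": 0, "z": 0, "rx": 0, "ry": 0, "rz": 0.15, "claw": 1}, {"x": 0, "y": 0, "z": 0, "rx": 0, "ry": 0, "rz": 0.25, "claw": 1}, {"x": 0, "y": 0, "z": 0, "rx": 0, "ry": 0, "rz": 0.35, "claw": 1}, {"x": 0, "y": 0, "z": 0, "rx": 0, "ry": 0, "rz": 0.44, "claw": 1}, {"x": 0, "y": 0, "z": 0, "rx": 0, "ry": 0, "rz": 0.51, "claw": 1}, {"x": 0, "y": 0, "z": 0, "rx": 0, "ry": 0, "rz": 0.54, "claw": 1}, {"x": 0, "y": 0, "z": 0, "rx": 0, "ry": 0, "rz": 0.54, "claw": 1}]}}

```text
time: 5.85
eef_pos: [0.5794, 0.0096, 0.1556]
ee_rot: [-0.0, 0.966, 0.259, -0.0]
wrist_force: [0.5, 1.4, -0.8]
width: 0.0449
grasp_force: 30.0
```

```bash
cat >> h.py <<'E'
def angle(C=(.580,.0094),hue=True):
    """dial angle from the two red marks (index ring, flange) in the wrist view"""
    r=robot.snapshot('wrist');hsv=cv2.cvtColor(r['color'],cv2.COLOR_BGR2HSV)
    m=(((hsv[...,0]<10)|(hsv[...,0]>170))&(hsv[...,1]>100)&(hsv[...,2]>50)).astype('uint8')
    n,L,st,ce=cv2.connectedComponentsWithStats(m,connectivity=4)
    for i in range(1,n):
        if st[i,4]<4: continue
        for nm,z in(("ring",.144),("flange",.150),("knob",.186)):
            d=onz(r,ce[i],z,True)[:2]-C; R=np.hypot(*d)
            if {"ring":.042<R<.051,"flange":.027<R<.042,"knob":R<.022}[nm]: print(nm,st[i,4],ce[i].round(),"R",R.round(4),"ang",np.arctan2(d[1],d[0]).round(3))
    return r
E
python3 -c "
from h import *
show()
r=angle();cv2.imwrite('pics/w3.png',r['color'])"
```

```text
t 5.85 pos [0.5794 0.0096 0.1556] yaw 0.5239 F [ 0.5  1.4 -0.8] M [ 0.346 -0.116  0.1  ] w 0.0449 g 29.99960035085678 q6 1.043
ring 52 [353. 167.] R 0.0465 ang -0.083
flange 63 [368. 214.] R 0.0382 ang -0.874
flange 11 [356. 215.] R 0.0297 ang -0.838
knob 119 [333. 243.] R 0.0115 ang -0.875
```

The dial reads about -0.79 to -0.82 rad, which is 87. Now left 1.57 rad to 12.

Call:
{"name": "step_arm", "arguments": {"plan": [{"x": 0, "y": 0, "z": 0, "rx": 0, "ry": 0, "rz": 0, "claw": 1}, {"x": 0, "y": 0, "z": 0, "rx": 0, "ry": 0, "rz": -0.07, "claw": 1}, {"x": 0, "y": 0, "z": 0, "rx": 0, "ry": 0, "rz": -0.18, "claw": 1}, {"x": 0, "y": 0, "z": 0, "rx": 0, "ry": 0, "rz": -0.3, "claw": 1}, {"x": 0, "y": 0, "z": 0, "rx": 0, "ry": 0, "rz": -0.42, "claw": 1}, {"x": 0, "y": 0, "z": 0, "rx": 0, "ry": 0, "rz": -0.54, "claw": 1}, {"x": 0, "y": 0, "z": 0, "rx": 0, "ry": 0, "rz": -0.66, "claw": 1}, {"x": 0, "y": 0, "z": 0, "rx": 0, "ry": 0, "rz": -0.77, "claw": 1}]}}

```text
time: 6.7
eef_pos: [0.5798, 0.0093, 0.1556]
ee_rot: [0.0, 0.797, 0.604, 0.0]
wrist_force: [2.2, 1.1, -1.1]
width: 0.0447
grasp_force: 30.0
```

Call:
{"name": "step_arm", "arguments": {"plan": [{"x": 0, "y": 0, "z": 0, "rx": 0, "ry": 0, "rz": -0.1, "claw": 1}, {"x": 0, "y": 0, "z": 0, "rx": 0, "ry": 0, "rz": -0.22, "claw": 1}, {"x": 0, "y": 0, "z": 0, "rx": 0, "ry": 0, "rz": -0.34, "claw": 1}, {"x": 0, "y": 0, "z": 0, "rx": 0, "ry": 0, "rz": -0.46, "claw": 1}, {"x": 0, "y": 0, "z": 0, "rx": 0, "ry": 0, "rz": -0.57, "claw": 1}, {"x": 0, "y": 0, "z": 0, "rx": 0, "ry": 0, "rz": -0.66, "claw": 1}, {"x": 0, "y": 0, "z": 0, "rx": 0, "ry": 0, "rz": -0.7, "claw": 1}, {"x": 0, "y": 0, "z": 0, "rx": 0, "ry": 0, "rz": -0.7, "claw": 1}]}}

```text
time: 7.5
eef_pos: [0.5802, 0.0093, 0.1556]
ee_rot: [0.001, 0.543, 0.84, 0.0]
wrist_force: [2.4, 1.9, -1.8]
width: 0.0449
grasp_force: 30.0
```

```bash
python3 -c "
from h import *
show()
r=angle()"
```

```text
t 7.5 pos [0.5802 0.0093 0.1556] yaw 1.993 F [ 2.4  1.9 -1.8] M [ 0.262 -0.563  0.061] w 0.0449 g 29.999043345451355 q6 -0.426
flange 58 [368. 214.] R 0.0387 ang 0.567
flange 11 [355. 215.] R 0.0297 ang 0.594
knob 120 [333. 243.] R 0.0117 ang 0.497
```

At 0.65 rad now, so 0.105 more to reach 12.

Call:
{"name": "step_arm", "arguments": {"plan": [{"x": 0, "y": 0, "z": 0, "rx": 0, "ry": 0, "rz": -0.03, "claw": 1}, {"x": 0, "y": 0, "z": 0, "rx": 0, "ry": 0, "rz": -0.07, "claw": 1}, {"x": 0, "y": 0, "z": 0, "rx": 0, "ry": 0, "rz": -0.105, "claw": 1}, {"x": 0, "y": 0, "z": 0, "rx": 0, "ry": 0, "rz": -0.105, "claw": 1}, {"x": 0, "y": 0, "z": 0, "rx": 0, "ry": 0, "rz": -0.105, "claw": 1}, {"x": 0, "y": 0, "z": 0, "rx": 0, "ry": 0, "rz": -0.105, "claw": 1}, {"x": 0, "y": 0, "z": 0, "rx": 0, "ry": 0, "rz": -0.105, "claw": 1}, {"x": 0, "y": 0, "z": 0, "rx": 0, "ry": 0, "rz": -0.105, "claw": 1}]}}

```text
time: 8.35
eef_pos: [0.5803, 0.0094, 0.1557]
ee_rot: [0.001, 0.499, 0.867, 0.0]
wrist_force: [5.5, 1.9, -4.0]
width: 0.0448
grasp_force: 30.0
```

```bash
python3 -c "
from h import *
show()
r=angle()"
```

```text
t 8.35 pos [0.5803 0.0094 0.1557] yaw 2.0977 F [ 5.5  1.9 -4. ] M [ 0.349 -0.9    0.025] w 0.0448 g 29.999279379844666 q6 -0.531
flange 57 [368. 214.] R 0.0386 ang 0.671
flange 12 [355. 215.] R 0.0296 ang 0.697
knob 119 [333. 243.] R 0.0117 ang 0.595
```

```bash
cat >> h.py <<'E'
def feel():
    s=robot.state();p,R=RT();y=np.arctan2(*R.apply([1,0,0])[1::-1]);print("t",s["time"],"dial",(y-1.345).round(3),"Mz",s["ft_torque"].round(3),"tau6",s["joint_efforts"][5].round(3),"F",s["wrist_force"].round(1),"w",round(s["width"],4))
E
python3 -c "
from h import *
feel()"
```

```text
t 8.4 dial 0.753 Mz [ 0.364 -0.965  0.012] tau6 0.028 F [ 5.1  2.7 -3.2] w 0.0447
```

Call:
{"name": "step_arm", "arguments": {"plan": [{"x": 0, "y": 0, "z": 0, "rx": 0, "ry": 0, "rz": 0.02, "claw": 1}, {"x": 0, "y": 0, "z": 0, "rx": 0, "ry": 0, "rz": 0.04, "claw": 1}, {"x": 0, "y": 0, "z": 0, "rx": 0, "ry": 0, "rz": 0.06, "claw": 1}, {"x": 0, "y": 0, "z": 0, "rx": 0, "ry": 0, "rz": 0.08, "claw": 1}, {"x": 0, "y": 0, "z": 0, "rx": 0, "ry": 0, "rz": 0.1, "claw": 1}, {"x": 0, "y": 0, "z": 0, "rx": 0, "ry": 0, "rz": 0.12, "claw": 1}, {"x": 0, "y": 0, "z": 0, "rx": 0, "ry": 0, "rz": 0.14, "claw": 1}, {"x": 0, "y": 0, "z": 0, "rx": 0, "ry": 0, "rz": 0.16, "claw": 1}]}}

```text
time: 9.2
eef_pos: [0.5802, 0.0093, 0.1556]
ee_rot: [0.001, 0.566, 0.824, 0.0]
wrist_force: [5.0, 1.1, -2.4]
width: 0.0446
grasp_force: 30.0
```

```bash
python3 -c "
from h import *
feel();feel()"
```

```text
t 9.2 dial 0.592 Mz [ 0.311 -0.895  0.199] tau6 0.001 F [ 5.   1.1 -2.4] w 0.0446
t 9.2 dial 0.592 Mz [ 0.311 -0.895  0.199] tau6 0.001 F [ 5.   1.1 -2.4] w 0.0446
```

Friction while turning right is about 0.2 N m. Now I turn in slow steps and feel for the stop.

Call:
{"name": "step_arm", "arguments": {"plan": [{"x": 0, "y": 0, "z": 0, "rx": 0, "ry": 0, "rz": 0.006, "claw": 1}, {"x": 0, "y": 0, "z": 0, "rx": 0, "ry": 0, "rz": 0.012, "claw": 1}, {"x": 0, "y": 0, "z": 0, "rx": 0, "ry": 0, "rz": 0.018, "claw": 1}, {"x": 0, "y": 0, "z": 0, "rx": 0, "ry": 0, "rz": 0.024, "claw": 1}, {"x": 0, "y": 0, "z": 0, "rx": 0, "ry": 0, "rz": 0.03, "claw": 1}, {"x": 0, "y": 0, "z": 0, "rx": 0, "ry": 0, "rz": 0.036, "claw": 1}, {"x": 0, "y": 0, "z": 0, "rx": 0, "ry": 0, "rz": 0.042, "claw": 1}, {"x": 0, "y": 0, "z": 0, "rx": 0, "ry": 0, "rz": 0.048, "claw": 1}]}}

```text
time: 10.0
eef_pos: [0.5801, 0.0093, 0.1556]
ee_rot: [0.001, 0.586, 0.81, 0.0]
wrist_force: [5.2, 1.1, -2.8]
width: 0.0446
grasp_force: 30.0
```

```bash
python3 -c "
from h import *
feel()"
```

```text
t 10.0 dial 0.545 Mz [ 0.292 -0.91   0.186] tau6 0.118 F [ 5.2  1.1 -2.8] w 0.0446
```

Call:
{"name": "step_arm", "arguments": {"plan": [{"x": 0, "y": 0, "z": 0, "rx": 0, "ry": 0, "rz": 0.005, "claw": 1}, {"x": 0, "y": 0, "z": 0, "rx": 0, "ry": 0, "rz": 0.01, "claw": 1}, {"x": 0, "y": 0, "z": 0, "rx": 0, "ry": 0, "rz": 0.015, "claw": 1}, {"x": 0, "y": 0, "z": 0, "rx": 0, "ry": 0, "rz": 0.02, "claw": 1}, {"x": 0, "y": 0, "z": 0, "rx": 0, "ry": 0, "rz": 0.025, "claw": 1}, {"x": 0, "y": 0, "z": 0, "rx": 0, "ry": 0, "rz": 0.03, "claw": 1}, {"x": 0, "y": 0, "z": 0, "rx": 0, "ry": 0, "rz": 0.035, "claw": 1}, {"x": 0, "y": 0, "z": 0, "rx": 0, "ry": 0, "rz": 0.04, "claw": 1}]}}

```text
time: 10.8
eef_pos: [0.5801, 0.0093, 0.1556]
ee_rot: [0.001, 0.602, 0.799, 0.0]
wrist_force: [3.7, 1.8, -3.3]
width: 0.0452
grasp_force: 30.0
```

```bash
python3 -c "
from h import *
feel()"
```

```text
t 10.8 dial 0.505 Mz [ 0.28 -0.93  0.16] tau6 0.13 F [ 3.7  1.8 -3.3] w 0.0452
```

Call:
{"name": "step_arm", "arguments": {"plan": [{"x": 0, "y": 0, "z": 0, "rx": 0, "ry": 0, "rz": 0.005, "claw": 1}, {"x": 0, "y": 0, "z": 0, "rx": 0, "ry": 0, "rz": 0.01, "claw": 1}, {"x": 0, "y": 0, "z": 0, "rx": 0, "ry": 0, "rz": 0.015, "claw": 1}, {"x": 0, "y": 0, "z": 0, "rx": 0, "ry": 0, "rz": 0.02, "claw": 1}, {"x": 0, "y": 0, "z": 0, "rx": 0, "ry": 0, "rz": 0.025, "claw": 1}, {"x": 0, "y": 0, "z": 0, "rx": 0, "ry": 0, "rz": 0.03, "claw": 1}, {"x": 0, "y": 0, "z": 0, "rx": 0, "ry": 0, "rz": 0.035, "claw": 1}, {"x": 0, "y": 0, "z": 0, "rx": 0, "ry": 0, "rz": 0.04, "claw": 1}]}}

```text
time: 11.6
eef_pos: [0.5801, 0.0093, 0.1556]
ee_rot: [0.001, 0.618, 0.786, 0.0]
wrist_force: [4.3, 2.2, -2.2]
width: 0.0449
grasp_force: 30.0
```

```bash
python3 -c "
from h import *
feel()"
```

```text
t 11.6 dial 0.465 Mz [ 0.301 -0.895  0.216] tau6 0.135 F [ 4.3  2.2 -2.2] w 0.0449
```

Call:
{"name": "step_arm", "arguments": {"plan": [{"x": 0, "y": 0, "z": 0, "rx": 0, "ry": 0, "rz": 0.005, "claw": 1}, {"x": 0, "y": 0, "z": 0, "rx": 0, "ry": 0, "rz": 0.01, "claw": 1}, {"x": 0, "y": 0, "z": 0, "rx": 0, "ry": 0, "rz": 0.015, "claw": 1}, {"x": 0, "y": 0, "z": 0, "rx": 0, "ry": 0, "rz": 0.02, "claw": 1}, {"x": 0, "y": 0, "z": 0, "rx": 0, "ry": 0, "rz": 0.025, "claw": 1}, {"x": 0, "y": 0, "z": 0, "rx": 0, "ry": 0, "rz": 0.03, "claw": 1}, {"x": 0, "y": 0, "z": 0, "rx": 0, "ry": 0, "rz": 0.035, "claw": 1}, {"x": 0, "y": 0, "z": 0, "rx": 0, "ry": 0, "rz": 0.04, "claw": 1}]}}

```text
time: 12.4
eef_pos: [0.5801, 0.0093, 0.1556]
ee_rot: [0.001, 0.633, 0.774, 0.0]
wrist_force: [5.2, 1.3, -3.3]
width: 0.0452
grasp_force: 30.0
```

```bash
python3 -c "
from h import *
feel()"
```

```text
t 12.4 dial 0.425 Mz [ 0.289 -0.859  0.206] tau6 0.121 F [ 5.2  1.3 -3.3] w 0.0452
```

Call:
{"name": "step_arm", "arguments": {"plan": [{"x": 0, "y": 0, "z": 0, "rx": 0, "ry": 0, "rz": 0.005, "claw": 1}, {"x": 0, "y": 0, "z": 0, "rx": 0, "ry": 0, "rz": 0.01, "claw": 1}, {"x": 0, "y": 0, "z": 0, "rx": 0, "ry": 0, "rz": 0.015, "claw": 1}, {"x": 0, "y": 0, "z": 0, "rx": 0, "ry": 0, "rz": 0.02, "claw": 1}, {"x": 0, "y": 0, "z": 0, "rx": 0, "ry": 0, "rz": 0.025, "claw": 1}, {"x": 0, "y": 0, "z": 0, "rx": 0, "ry": 0, "rz": 0.03, "claw": 1}, {"x": 0, "y": 0, "z": 0, "rx": 0, "ry": 0, "rz": 0.035, "claw": 1}, {"x": 0, "y": 0, "z": 0, "rx": 0, "ry": 0, "rz": 0.04, "claw": 1}]}}

```text
time: 13.2
eef_pos: [0.58, 0.0093, 0.1557]
ee_rot: [0.0, 0.649, 0.761, 0.0]
wrist_force: [4.9, 1.3, -3.0]
width: 0.045
grasp_force: 30.0
```

```bash
python3 -c "
from h import *
feel()"
```

```text
t 13.2 dial 0.385 Mz [ 0.313 -0.916  0.111] tau6 0.105 F [ 4.9  1.3 -3. ] w 0.045
```

Call:
{"name": "step_arm", "arguments": {"plan": [{"x": 0, "y": 0, "z": 0, "rx": 0, "ry": 0, "rz": 0.005, "claw": 1}, {"x": 0, "y": 0, "z": 0, "rx": 0, "ry": 0, "rz": 0.01, "claw": 1}, {"x": 0, "y": 0, "z": 0, "rx": 0, "ry": 0, "rz": 0.015, "claw": 1}, {"x": 0, "y": 0, "z": 0, "rx": 0, "ry": 0, "rz": 0.02, "claw": 1}, {"x": 0, "y": 0, "z": 0, "rx": 0, "ry": 0, "rz": 0.025, "claw": 1}, {"x": 0, "y": 0, "z": 0, "rx": 0, "ry": 0, "rz": 0.03, "claw": 1}, {"x": 0, "y": 0, "z": 0, "rx": 0, "ry": 0, "rz": 0.035, "claw": 1}, {"x": 0, "y": 0, "z": 0, "rx": 0, "ry": 0, "rz": 0.04, "claw": 1}]}}

```text
time: 14.0
eef_pos: [0.58, 0.0093, 0.1557]
ee_rot: [0.0, 0.664, 0.748, 0.0]
wrist_force: [5.1, 1.1, -3.3]
width: 0.0451
grasp_force: 30.0
```

```bash
python3 -c "
from h import *
feel()"
```

```text
t 14.0 dial 0.345 Mz [ 0.279 -0.83   0.14 ] tau6 0.089 F [ 5.1  1.1 -3.3] w 0.0451
```

Call:
{"name": "step_arm", "arguments": {"plan": [{"x": 0, "y": 0, "z": 0, "rx": 0, "ry": 0, "rz": 0.005, "claw": 1}, {"x": 0, "y": 0, "z": 0, "rx": 0, "ry": 0, "rz": 0.01, "claw": 1}, {"x": 0, "y": 0, "z": 0, "rx": 0, "ry": 0, "rz": 0.015, "claw": 1}, {"x": 0, "y": 0, "z": 0, "rx": 0, "ry": 0, "rz": 0.02, "claw": 1}, {"x": 0, "y": 0, "z": 0, "rx": 0, "ry": 0, "rz": 0.025, "claw": 1}, {"x": 0, "y": 0, "z": 0, "rx": 0, "ry": 0, "rz": 0.03, "claw": 1}, {"x": 0, "y": 0, "z": 0, "rx": 0, "ry": 0, "rz": 0.035, "claw": 1}, {"x": 0, "y": 0, "z": 0, "rx": 0, "ry": 0, "rz": 0.04, "claw": 1}]}}

```text
time: 14.8
eef_pos: [0.58, 0.0093, 0.1557]
ee_rot: [0.0, 0.679, 0.734, 0.0]
wrist_force: [4.0, 1.0, -2.4]
width: 0.0449
grasp_force: 30.0
```

```bash
python3 -c "
from h import *
feel();angle()"
```

```text
t 14.8 dial 0.305 Mz [ 0.26  -0.856  0.178] tau6 0.072 F [ 4.   1.  -2.4] w 0.0449
flange 65 [368. 214.] R 0.0384 ang 0.23
flange 16 [355. 215.] R 0.0295 ang 0.261
ring 29 [379. 230.] R 0.0489 ang -0.093
knob 120 [333. 243.] R 0.0118 ang 0.18
```

The camera agrees with the kinematics, so there is no slip.

Call:
{"name": "step_arm", "arguments": {"plan": [{"x": 0, "y": 0, "z": 0, "rx": 0, "ry": 0, "rz": 0.005, "claw": 1}, {"x": 0, "y": 0, "z": 0, "rx": 0, "ry": 0, "rz": 0.01, "claw": 1}, {"x": 0, "y": 0, "z": 0, "rx": 0, "ry": 0, "rz": 0.015, "claw": 1}, {"x": 0, "y": 0, "z": 0, "rx": 0, "ry": 0, "rz": 0.02, "claw": 1}, {"x": 0, "y": 0, "z": 0, "rx": 0, "ry": 0, "rz": 0.025, "claw": 1}, {"x": 0, "y": 0, "z": 0, "rx": 0, "ry": 0, "rz": 0.03, "claw": 1}, {"x": 0, "y": 0, "z": 0, "rx": 0, "ry": 0, "rz": 0.035, "claw": 1}, {"x": 0, "y": 0, "z": 0, "rx": 0, "ry": 0, "rz": 0.04, "claw": 1}]}}

```text
time: 15.65
eef_pos: [0.5799, 0.0093, 0.1557]
ee_rot: [0.0, 0.693, 0.721, 0.0]
wrist_force: [4.4, 1.1, -2.8]
width: 0.0447
grasp_force: 30.0
```

```bash
python3 -c "
from h import *
feel()"
```

```text
t 15.65 dial 0.265 Mz [ 0.335 -0.945  0.13 ] tau6 0.061 F [ 4.4  1.1 -2.8] w 0.0447
```

Call:
{"name": "step_arm", "arguments": {"plan": [{"x": 0, "y": 0, "z": 0, "rx": 0, "ry": 0, "rz": 0.005, "claw": 1}, {"x": 0, "y": 0, "z": 0, "rx": 0, "ry": 0, "rz": 0.01, "claw": 1}, {"x": 0, "y": 0, "z": 0, "rx": 0, "ry": 0, "rz": 0.015, "claw": 1}, {"x": 0, "y": 0, "z": 0, "rx": 0, "ry": 0, "rz": 0.02, "claw": 1}, {"x": 0, "y": 0, "z": 0, "rx": 0, "ry": 0, "rz": 0.025, "claw": 1}, {"x": 0, "y": 0, "z": 0, "rx": 0, "ry": 0, "rz": 0.03, "claw": 1}, {"x": 0, "y": 0, "z": 0, "rx": 0, "ry": 0, "rz": 0.035, "claw": 1}, {"x": 0, "y": 0, "z": 0, "rx": 0, "ry": 0, "rz": 0.04, "claw": 1}]}}

```text
time: 16.45
eef_pos: [0.5799, 0.0093, 0.1556]
ee_rot: [0.0, 0.708, 0.707, 0.0]
wrist_force: [4.9, 1.5, -3.3]
width: 0.0447
grasp_force: 30.0
```

```bash
python3 -c "
from h import *
feel()"
```

```text
t 16.45 dial 0.224 Mz [ 0.254 -0.859  0.142] tau6 0.045 F [ 4.9  1.5 -3.3] w 0.0447
```

Call:
{"name": "step_arm", "arguments": {"plan": [{"x": 0, "y": 0, "z": 0, "rx": 0, "ry": 0, "rz": 0.005, "claw": 1}, {"x": 0, "y": 0, "z": 0, "rx": 0, "ry": 0, "rz": 0.01, "claw": 1}, {"x": 0, "y": 0, "z": 0, "rx": 0, "ry": 0, "rz": 0.015, "claw": 1}, {"x": 0, "y": 0, "z": 0, "rx": 0, "ry": 0, "rz": 0.02, "claw": 1}, {"x": 0, "y": 0, "z": 0, "rx": 0, "ry": 0, "rz": 0.025, "claw": 1}, {"x": 0, "y": 0, "z": 0, "rx": 0, "ry": 0, "rz": 0.03, "claw": 1}, {"x": 0, "y": 0, "z": 0, "rx": 0, "ry": 0, "rz": 0.035, "claw": 1}, {"x": 0, "y": 0, "z": 0, "rx": 0, "ry": 0, "rz": 0.04, "claw": 1}]}}

```text
time: 17.25
eef_pos: [0.5799, 0.0093, 0.1557]
ee_rot: [0.0, 0.722, 0.692, 0.0]
wrist_force: [4.4, 2.3, -3.2]
width: 0.0454
grasp_force: 30.0
```

```bash
python3 -c "
from h import *
feel()"
```

```text
t 17.25 dial 0.185 Mz [ 0.271 -0.884  0.186] tau6 0.104 F [ 4.4  2.3 -3.2] w 0.0454
```

Call:
{"name": "step_arm", "arguments": {"plan": [{"x": 0, "y": 0, "z": 0, "rx": 0, "ry": 0, "rz": 0.004, "claw": 1}, {"x": 0, "y": 0, "z": 0, "rx": 0, "ry": 0, "rz": 0.008, "claw": 1}, {"x": 0, "y": 0, "z": 0, "rx": 0, "ry": 0, "rz": 0.012, "claw": 1}, {"x": 0, "y": 0, "z": 0, "rx": 0, "ry": 0, "rz": 0.015, "claw": 1}, {"x": 0, "y": 0, "z": 0, "rx": 0, "ry": 0, "rz": 0.018, "claw": 1}, {"x": 0, "y": 0, "z": 0, "rx": 0, "ry": 0, "rz": 0.022, "claw": 1}, {"x": 0, "y": 0, "z": 0, "rx": 0, "ry": 0, "rz": 0.026, "claw": 1}, {"x": 0, "y": 0, "z": 0, "rx": 0, "ry": 0, "rz": 0.03, "claw": 1}]}}

```text
time: 18.05
eef_pos: [0.5799, 0.0093, 0.1556]
ee_rot: [0.0, 0.732, 0.682, 0.0]
wrist_force: [4.7, 1.7, -3.1]
width: 0.0446
grasp_force: 30.0
```

```bash
python3 -c "
from h import *
feel()"
```

```text
t 18.05 dial 0.155 Mz [ 0.275 -0.866  0.247] tau6 0.235 F [ 4.7  1.7 -3.1] w 0.0446
```

Torque seems to be rising, so I use a smaller step.

Call:
{"name": "step_arm", "arguments": {"plan": [{"x": 0, "y": 0, "z": 0, "rx": 0, "ry": 0, "rz": 0.002, "claw": 1}, {"x": 0, "y": 0, "z": 0, "rx": 0, "ry": 0, "rz": 0.004, "claw": 1}, {"x": 0, "y": 0, "z": 0, "rx": 0, "ry": 0, "rz": 0.006, "claw": 1}, {"x": 0, "y": 0, "z": 0, "rx": 0, "ry": 0, "rz": 0.008, "claw": 1}, {"x": 0, "y": 0, "z": 0, "rx": 0, "ry": 0, "rz": 0.01, "claw": 1}, {"x": 0, "y": 0, "z": 0, "rx": 0, "ry": 0, "rz": 0.012, "claw": 1}, {"x": 0, "y": 0, "z": 0, "rx": 0, "ry": 0, "rz": 0.014, "claw": 1}, {"x": 0, "y": 0, "z": 0, "rx": 0, "ry": 0, "rz": 0.016, "claw": 1}]}}

```text
time: 18.85
eef_pos: [0.5799, 0.0093, 0.1557]
ee_rot: [0.0, 0.737, 0.676, 0.0]
wrist_force: [4.7, 1.1, -3.1]
width: 0.0453
grasp_force: 30.0
```

```bash
python3 -c "
from h import *
feel()"
```

```text
t 18.85 dial 0.139 Mz [ 0.284 -0.87   0.376] tau6 0.324 F [ 4.7  1.1 -3.1] w 0.0453
```

The stop is clearly felt: torque is up about 0.25 N m, at dial ≈0.14 rad (number 2). I hold, release and rise.

Call:
{"name": "step_arm", "arguments": {"plan": [{"x": 0, "y": 0, "z": 0, "rx": 0, "ry": 0, "rz": 0.016, "claw": 1}, {"x": 0, "y": 0, "z": 0, "rx": 0, "ry": 0, "rz": 0.016, "claw": 1}, {"x": 0, "y": 0, "z": 0, "rx": 0, "ry": 0, "rz": 0.016, "claw": -0.4}, {"x": 0, "y": 0, "z": 0, "rx": 0, "ry": 0, "rz": 0.016, "claw": -0.4}, {"x": 0, "y": 0, "z": 0, "rx": 0, "ry": 0, "rz": 0.016, "claw": -0.4}, {"x": 0, "y": 0, "z": -40, "rx": 0, "ry": 0, "rz": 0.016, "claw": -0.4}, {"x": 0, "y": 0, "z": -80, "rx": 0, "ry": 0, "rz": 0.016, "claw": -0.4}, {"x": 0, "y": 0, "z": -120, "rx": 0, "ry": 0, "rz": 0.016, "claw": -0.4}]}}

```text
time: 19.65
eef_pos: [0.5786, 0.009, 0.277]
ee_rot: [-0.0, 0.743, 0.67, -0.001]
wrist_force: [0.5, 0.1, 0.0]
width: 0.0642
grasp_force: 0.0
```

```bash
python3 -c "
from h import *
r=angle();goto((.509,.1855,.25),3.06)
cv2.imwrite('pics/w4.png',r['color'])"
```

```text
flange 76 [346. 176.] R 0.0342 ang 0.08
ring 19 [357. 179.] R 0.0457 ang -0.084
knob 38 [327. 188.] R 0.0123 ang 0.068
shift [167.9 -91.2  33.8] turn [ 0.01   0.009 -1.592] pos [0.582  0.0091 0.2847] yaw 1.4675
```

The dial rests at ≈0.16 rad. Next I move above the handle.

Call:
{"name": "step_arm", "arguments": {"plan": [{"x": 168, "y": -91, "z": 30, "rx": 0, "ry": 0, "rz": -1.59, "claw": -0.4}, {"x": 168, "y": -91, "z": 30, "rx": 0, "ry": 0, "rz": -1.59, "claw": -0.4}, {"x": 168, "y": -91, "z": 30, "rx": 0, "ry": 0, "rz": -1.59, "claw": -0.4}, {"x": 168, "y": -91, "z": 30, "rx": 0, "ry": 0, "rz": -1.59, "claw": -0.4}, {"x": 168, "y": -91, "z": 30, "rx": 0, "ry": 0, "rz": -1.59, "claw": -0.4}, {"x": 168, "y": -91, "z": 30, "rx": 0, "ry": 0, "rz": -1.59, "claw": -0.4}, {"x": 168, "y": -91, "z": 30, "rx": 0, "ry": 0, "rz": -1.59, "claw": -0.4}, {"x": 168, "y": -91, "z": 30, "rx": 0, "ry": 0, "rz": -1.59, "claw": -0.4}]}}

```text
time: 20.5
eef_pos: [0.5056, 0.1856, 0.2454]
ee_rot: [-0.0, 0.232, 0.973, -0.001]
wrist_force: [0.1, -0.6, 0.2]
width: 0.0639
grasp_force: 0.0
```

```bash
python3 -c "
from h import *
goto((.509,.1855,.168),3.06)"
```

```text
shift [-3.1  1.6 77.4] turn [-0.001 -0.001 -0.386] pos [0.5056 0.1856 0.2454] yaw 2.6742
```

Call:
{"name": "step_arm", "arguments": {"plan": [{"x": 0, "y": 1, "z": 0, "rx": 0, "ry": 0, "rz": -0.386, "claw": -0.4}, {"x": 0, "y": 1, "z": 0, "rx": 0, "ry": 0, "rz": -0.386, "claw": -0.4}, {"x": 0, "y": 1, "z": 0, "rx": 0, "ry": 0, "rz": -0.386, "claw": -0.4}, {"x": 0, "y": 1, "z": 0, "rx": 0, "ry": 0, "rz": -0.386, "claw": -0.4}, {"x": 0, "y": 1, "z": 0, "rx": 0, "ry": 0, "rz": -0.386, "claw": -0.4}, {"x": 0, "y": 1, "z": 0, "rx": 0, "ry": 0, "rz": -0.386, "claw": -0.4}, {"x": 0, "y": 1, "z": 0, "rx": 0, "ry": 0, "rz": -0.386, "claw": -0.4}, {"x": 0, "y": 1, "z": 0, "rx": 0, "ry": 0, "rz": -0.386, "claw": -0.4}]}}

```text
time: 21.3
eef_pos: [0.5067, 0.1866, 0.2456]
ee_rot: [-0.0, 0.044, 0.999, -0.0]
wrist_force: [-1.2, -1.0, -0.1]
width: 0.0639
grasp_force: 0.0
```

```bash
python3 -c "
from h import *
goto((.509,.1855,.168),3.06)
r=robot.snapshot('wrist');cv2.imwrite('pics/w5.png',r['color'])"
```

```text
shift [-2.4 -0.9 77.6] turn [-0.    -0.    -0.007] pos [0.5067 0.1866 0.2456] yaw 3.0533
```

View pics/w5.png

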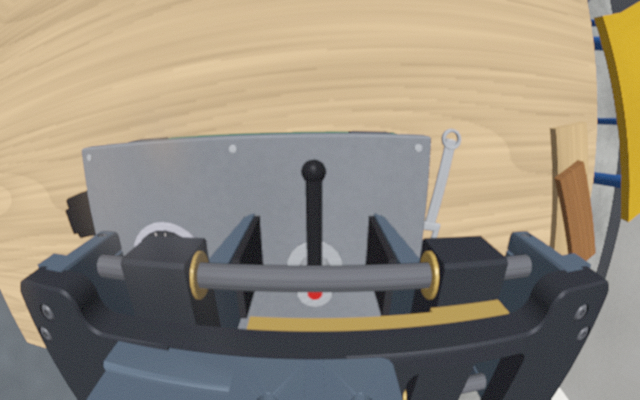

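The bar stands centred (col 314) between the fingers (250–376) and is aligned with them. I descend and grip.

Call:
{"name": "step_arm", "arguments": {"plan": [{"x": -2, "y": -1, "z": 25, "rx": 0, "ry": 0, "rz": 0, "claw": -0.4}, {"x": -2, "y": -1, "z": 50, "rx": 0, "ry": 0, "rz": 0, "claw": -0.4}, {"x": -2, "y": -1, "z": 68, "rx": 0, "ry": 0, "rz": 0, "claw": -0.4}, {"x": -2, "y": -1, "z": 76, "rx": 0, "ry": 0, "rz": 0, "claw": -0.4}, {"x": -2, "y": -1, "z": 76, "rx": 0, "ry": 0, "rz": 0, "claw": 1}, {"x": -2, "y": -1, "z": 76, "rx": 0, "ry": 0, "rz": 0, "claw": 1}, {"x": -2, "y": -1, "z": 76, "rx": 0, "ry": 0, "rz": 0, "claw": 1}, {"x": -2, "y": -1, "z": 76, "rx": 0, "ry": 0, "rz": 0, "claw": 1}]}}

```text
time: 22.15
eef_pos: [0.5092, 0.1857, 0.1706]
ee_rot: [0.001, 0.044, 0.999, 0.0]
wrist_force: [0.5, 0.6, -0.3]
width: 0.0345
grasp_force: 0.0
```

```bash
cat >> h.py <<'E'
def arc(H,th,n=8):
    "rows (tool x,y mm, rz) turning the grip about axis H by th clockwise"
    p,R=RT();ph=np.array([*H,p[2]])
    for i in range(1,n+1):
        a=th*i/n; q=ph+Ro.from_euler('z',-a).apply(p-ph)
        print((R.inv().apply(q-p)*1000).round(1)[:2],round(a,3))
E
python3 -c "
from h import *
show();arc((.5936,.1787),.55);print();arc((.5936,.1787),.3)"
```

```text
t 22.15 pos [0.5092 0.1857 0.1706] yaw 3.0538 F [ 0.5  0.6 -0.3] M [ 0.13  -0.099 -0.063] w 0.0345 g 0.0 q6 -1.154
[-0.2  5.8] 0.069
[-0.7 11.6] 0.138
[-1.7 17.3] 0.206
[-3.1 23. ] 0.275
[-4.8 28.6] 0.344
[-6.9 34. ] 0.413
[-9.4 39.2] 0.481
[-12.3  44.3] 0.55

[-0.   3.2] 0.037
[-0.2  6.3] 0.075
[-0.5  9.5] 0.112
[-0.9 12.7] 0.15
[-1.4 15.8] 0.188
[-2.  18.9] 0.225
[-2.8 22. ] 0.263
[-3.7 25. ] 0.3
```

Call:
{"name": "step_arm", "arguments": {"plan": [{"x": 0, "y": 0, "z": 0, "rx": 0, "ry": 0, "rz": 0, "claw": 1}, {"x": 0, "y": 0, "z": 0, "rx": 0, "ry": 0, "rz": 0, "claw": 1}, {"x": 0, "y": 0, "z": 0, "rx": 0, "ry": 0, "rz": 0, "claw": 1}, {"x": 0, "y": 3.2, "z": 0, "rx": 0, "ry": 0, "rz": 0.037, "claw": 1}, {"x": -0.2, "y": 6.3, "z": 0, "rx": 0, "ry": 0, "rz": 0.075, "claw": 1}, {"x": -0.5, "y": 9.5, "z": 0, "rx": 0, "ry": 0, "rz": 0.112, "claw": 1}, {"x": -0.9, "y": 12.7, "z": 0, "rx": 0, "ry": 0, "rz": 0.15, "claw": 1}, {"x": -1.4, "y": 15.8, "z": 0, "rx": 0, "ry": 0, "rz": 0.188, "claw": 1}]}}

```text
time: 22.95
eef_pos: [0.5114, 0.2014, 0.1698]
ee_rot: [0.0, 0.138, 0.99, -0.0]
wrist_force: [-1.6, 0.3, 1.6]
width: 0.0133
grasp_force: 30.0
```

```bash
python3 -c "
from h import *
show();arc((.5936,.1787),.5)"
```

```text
t 22.95 pos [0.5114 0.2014 0.1698] yaw 2.8652 F [-1.6  0.3  1.6] M [ 0.232 -0.14   0.283] w 0.0133 g 30.03795236349106 q6 -0.94
[-0.1  5.3] 0.062
[-0.6 10.6] 0.125
[-1.4 15.9] 0.188
[-2.5 21.1] 0.25
[-3.9 26.2] 0.312
[-5.7 31.3] 0.375
[-7.8 36.2] 0.438
[-10.1  41. ] 0.5
```

Turned 0.19 rad with little force, past the locked limit of 0.15, so the lock is open.

Call:
{"name": "step_arm", "arguments": {"plan": [{"x": -0.1, "y": 5.3, "z": 0, "rx": 0, "ry": 0, "rz": 0.062, "claw": 1}, {"x": -0.6, "y": 10.6, "z": 0, "rx": 0, "ry": 0, "rz": 0.125, "claw": 1}, {"x": -1.4, "y": 15.9, "z": 0, "rx": 0, "ry": 0, "rz": 0.188, "claw": 1}, {"x": -2.5, "y": 21.1, "z": 0, "rx": 0, "ry": 0, "rz": 0.25, "claw": 1}, {"x": -3.9, "y": 26.2, "z": 0, "rx": 0, "ry": 0, "rz": 0.312, "claw": 1}, {"x": -5.7, "y": 31.3, "z": 0, "rx": 0, "ry": 0, "rz": 0.375, "claw": 1}, {"x": -7.8, "y": 36.2, "z": 0, "rx": 0, "ry": 0, "rz": 0.438, "claw": 1}, {"x": -10.1, "y": 41, "z": 0, "rx": 0, "ry": 0, "rz": 0.5, "claw": 1}]}}

```text
time: 23.75
eef_pos: [0.5322, 0.2382, 0.1699]
ee_rot: [-0.0, 0.379, 0.925, -0.0]
wrist_force: [-1.8, -0.4, 1.2]
width: 0.0134
grasp_force: 30.0
```

```bash
python3 -c "
from h import *
show();arc((.5936,.1787),.37)"
```

```text
t 23.75 pos [0.5322 0.2382 0.1699] yaw 2.3642 F [-1.8 -0.4  1.2] M [0.108 0.007 0.251] w 0.0134 g 30.02139240503311 q6 -0.392
[-0.1  4. ] 0.046
[-0.3  7.9] 0.092
[-0.7 11.8] 0.139
[-1.3 15.7] 0.185
[-2.1 19.6] 0.231
[-3.1 23.5] 0.277
[-4.2 27.3] 0.324
[-5.5 31. ] 0.37
```

Call:
{"name": "step_arm", "arguments": {"plan": [{"x": -0.1, "y": 4, "z": 0, "rx": 0, "ry": 0, "rz": 0.046, "claw": 1}, {"x": -0.3, "y": 7.9, "z": 0, "rx": 0, "ry": 0, "rz": 0.092, "claw": 1}, {"x": -0.7, "y": 11.8, "z": 0, "rx": 0, "ry": 0, "rz": 0.139, "claw": 1}, {"x": -1.3, "y": 15.7, "z": 0, "rx": 0, "ry": 0, "rz": 0.185, "claw": 1}, {"x": -2.1, "y": 19.6, "z": 0, "rx": 0, "ry": 0, "rz": 0.231, "claw": 1}, {"x": -3.1, "y": 23.5, "z": 0, "rx": 0, "ry": 0, "rz": 0.277, "claw": 1}, {"x": -4.2, "y": 27.3, "z": 0, "rx": 0, "ry": 0, "rz": 0.324, "claw": 1}, {"x": -5.5, "y": 31, "z": 0, "rx": 0, "ry": 0, "rz": 0.37, "claw": 1}]}}

```text
time: 24.55
eef_pos: [0.5573, 0.2563, 0.1698]
ee_rot: [-0.001, 0.543, 0.84, -0.001]
wrist_force: [-8.7, -1.2, 4.4]
width: 0.0133
grasp_force: 30.1
```

```bash
python3 -c "
from h import *
show();arc((.5936,.1787),.04,2)"
```

```text
t 24.55 pos [0.5573 0.2563 0.1698] yaw 1.9947 F [-8.7 -1.2  4.4] M [-0.486  1.624  0.412] w 0.0133 g 30.05786955356598 q6 -0.012
[0.  1.7] 0.02
[-0.   3.4] 0.04
```

The handle is against its stop (≈1.05 rad, force rising to about 9 N). I release and rise.

Call:
{"name": "step_arm", "arguments": {"plan": [{"x": 0, "y": 0, "z": 0, "rx": 0, "ry": 0, "rz": 0, "claw": 0}, {"x": 0, "y": 0, "z": 0, "rx": 0, "ry": 0, "rz": 0, "claw": 0}, {"x": 0, "y": 0, "z": 0, "rx": 0, "ry": 0, "rz": 0, "claw": 0}, {"x": 0, "y": 0, "z": 0, "rx": 0, "ry": 0, "rz": 0, "claw": 0}, {"x": 0, "y": 0, "z": -20, "rx": 0, "ry": 0, "rz": 0, "claw": 0}, {"x": 0, "y": 0, "z": -60, "rx": 0, "ry": 0, "rz": 0, "claw": 0}, {"x": 0, "y": 0, "z": -100, "rx": 0, "ry": 0, "rz": 0, "claw": 0}, {"x": 0, "y": 0, "z": -140, "rx": 0, "ry": 0, "rz": 0, "claw": 0}]}}

```text
time: 25.35
eef_pos: [0.5578, 0.2559, 0.3111]
ee_rot: [0.0, 0.542, 0.84, -0.0]
wrist_force: [0.6, -0.7, -0.4]
width: 0.0456
grasp_force: 0.0
```

```bash
python3 -c "
from h import *
show();r=robot.snapshot('wrist');cv2.imwrite('pics/w6.png',r['color']);angle()"
```

```text
t 25.35 pos [0.5578 0.2559 0.3111] yaw 1.9959 F [ 0.6 -0.7 -0.4] M [-0.049 -0.205  0.007] w 0.0456 g 0.0 q6 -0.014
```

View pics/w6.png

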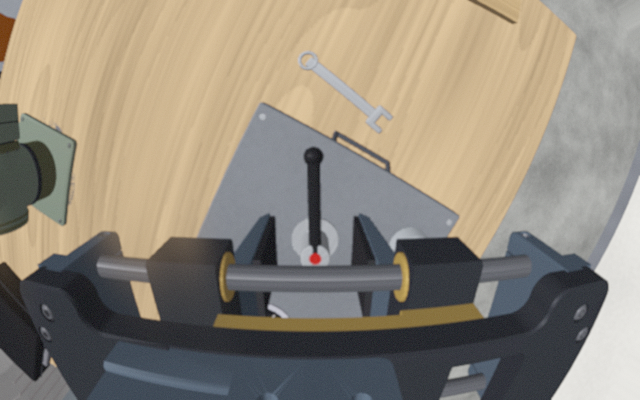

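The bar, from (313,157) to (315,258), is aligned with the tool at yaw 1.996, so the handle is at its stop. The wrench is in place and the gripper is clear of everything.

```bash
python3 -c "
from cell import robot
print(robot.sign_off())"
```

```text
the job is handed in; nothing more can be done
None
```

The job is handed in; no verdict came back, but by my measurements I dialled 87, 12 and then right to the stop (about number 2), and left the bolt handle at its stop (about 1.05 rad) with the gripper clear and nothing else touched.

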